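# Shut the ultrasonic cleaner's lid and press its start key

## Robot

A 6-joint arm with a two-finger parallel gripper is mounted at the origin on the work surface. World frame = base frame: x ahead of the robot, y to its left, z up, the work surface at z = 0. Lengths are in m, angles in rad, forces in N, time in s.
With the tool pointing down it reaches from about 0.35 to 0.875 m from the base axis. Payload 15.5 kg.
Tool frame: the origin (TCP) lies between the finger pads; the fingertips stand 22 mm ahead of it and the grasp point (between the pads) lies 3 mm ahead of it; z points along the fingers, y is the line along which they close (so a half turn about z gives the same grasp; the last joint's range is limited). The gripper opens to 85 mm and grips with 20 to 120 N. Pads are 22 mm wide; open, the fingers measure 114 mm over their backs; the gripper's body (76 mm by 85 mm) begins 54 mm behind the grasp point. The pads swing forward as they close: fully open they stand 13 mm farther back than shut.
Start: joints at [-1.353, 0.494, 1.345, -0, 1.302, -0.096], TCP at [0.193, -0.594, 0.253] pointing down, gripper open.
Joint ranges: [-2.91, 2.91], [-0.82, 2.16], [0.22, 2.67], [-1.22, 4.37], [0.12, 2.79], [-3.08, 3.08]. Speed limits (rad/s): [1.89, 1.89, 2.57, 3.01, 3.01, 3.01].

## Interface

Orientations are given as a 3x3 rotation matrix whose columns are the frame's x, y, z axes.
In Python, from rig import manip, fingers, planner, capture, ticket, telemetry gives the robot as it stands. Calls block until the motion is done:
- manip.move_to(position, orientation): joint-space move of the TCP to a pose.
- manip.move_linear(position, orientation=None, vel=0.15): straight line of the TCP; orientation=None keeps the orientation; vel is the mean speed in m/s.
- manip.move_j(angles): joint-space move.
- fingers.grip(opening, grip_force=None): finger opening in m; grip_force is the grip in N (None keeps the last); returns when the fingers have stopped.
- manip.wait(seconds).
- planner.inverse_kinematics(position, orientation): joint angles nearest the present ones, or None.
- capture(name): name is "scene" or "top"; returns a dict with "color" (384x512x3 uint8, red, green, blue), "intrinsics" (3x3 intrinsics, pixels), "distortion" ([k1, k2, p1, p2, k3] as OpenCV has them; the pictures are not rectified), "T" (4x4, takes a point from camera to world coordinates). Camera axes: x right, y down, z forward; pixel columns grow to the right and rows downward; lengths in m; the calibration is good to about 2 mm. A picture is of the moment at which its call begins. There is no depth.
A pose or a line that the arm cannot do raises manip.PlanningError and nothing moves.
- ticket.close_job(): hands the job in; it is judged then, once.
Readings, each from a call of its own:
- telemetry.read_clock(): time.
- telemetry.read_qpos(): joint angles.
- telemetry.read_qvel(): joint speeds.
- telemetry.read_tau(): joint torques, N m.
- telemetry.read_eef_pos(): TCP position.
- telemetry.read_tcp_rot(): TCP orientation.
- telemetry.read_ft_force(): force on the tool from outside, world axes, zero at the start.
- telemetry.read_moment(): the same for the moment, N m.
- telemetry.read_width(): finger opening in m.
- telemetry.read_finger_force(): force on a finger pad.
Only numpy, scipy, OpenCV 4.12 (cv2) and the standard library are available. Lean on these libraries where they do the work, as an engineer would, in place of code of your own. Each camera call takes 0.05 s, during which the arm holds its last target. There are 200 camera calls.

## Task

Start the ultrasonic cleaner: with the fingertips push its open lid gently down until it is fully shut, then lightly press the square key down and let it spring back, without pressing the round or the bar-shaped key. Do not press any key before the lid is shut, do not swing the lid further open, and do not move or lift the jar, ring cone, ring box or brush around it. Finish with the lid shut and the hand withdrawn well above the cleaner.

Things in the scene. Friction and masses are not known exactly. Their poses are not given: they have to be found in the camera images.
- cleaner: bench-top ultrasonic cleaner, fixed to the bench: 180 mm (x) x 300 mm (y) x 100 mm high, white with a steel tank. Origin at the centre of its underside on the bench, z up; x runs from its front to its hinge side. Open tank on the +y part (y -55 to +150 mm) with a hinged lid; flat key deck on the -y part at height 100 mm, where three keys stand in a row along x at y = -105 mm, 56 mm apart (x = -56, 0, +56 mm), in any order
- lid (a joint): opening angle of the cleaner's lid in rad: 0 = shut flat on the tank, grows as its front edge rises; stiff friction hinge (about 0.4 N m) that stays where it is left, so a push of 2 to 4 N on its upper side near the front edge moves it; at 0 it meets a firm stop. Starts 0.45 to 0.95
- lid_hinge (a point): middle of the lid's hinge line (parallel to the cleaner's y), at the cleaner's x = +85, y = +47.5 mm, height 101 mm; the underside of the lid lies in its plane. Its axes turn with the lid: x away from the lid's front edge, z out of the lid's upper side
- lid_edge (a point): middle of the front edge of the lid on its upper side; the lid is a steel plate 170 mm from hinge to front edge, 200 mm wide, 8 mm thick, with a black knob 22 mm across and 14 mm high on its upper side, 70 mm from the hinge. Shut, the upper side is level at height 109 mm. Axes turn with the lid
- square_bezel: fixed frame of the square key: a 44 x 50 x 3 mm black bezel on the deck; origin at the centre of its underside, axes as the cleaner's. Carries the square key.
- square_top (a point): centre of the flat top of the square key (26 x 26 mm, square), grey plastic, 14 mm above the bezel's top when up; z up, other axes as the cleaner's
- square_key (a joint): how far the square key is pressed, m: 0 up, 0.007 fully down; spring return, 1.7 N to start and 5.5 N fully down; it switches at 0.004
- round_bezel: fixed frame of the round key: a 44 x 50 x 3 mm black bezel on the deck; origin at the centre of its underside, axes as the cleaner's. Carries the round key.
- round_top (a point): centre of the flat top of the round key (27 mm diameter, round), grey plastic, 14 mm above the bezel's top when up; z up, other axes as the cleaner's
- round_key (a joint): how far the round key is pressed, m: 0 up, 0.007 fully down; spring return, 1.7 N to start and 5.5 N fully down
- bar_bezel: fixed frame of the bar key: a 44 x 50 x 3 mm black bezel on the deck; origin at the centre of its underside, axes as the cleaner's. Carries the bar key.
- bar_top (a point): centre of the flat top of the bar key (narrow bar, 12 mm along the cleaner's x and 32 mm along its y), grey plastic, 14 mm above the bezel's top when up; z up, other axes as the cleaner's
- bar_key (a joint): how far the bar key is pressed, m: 0 up, 0.007 fully down; spring return, 1.7 N to start and 5.5 N fully down
- jar: loose glass jar with steel cap, 56 mm diameter, 70 mm high, near the cleaner's +y side; origin at the centre of its underside. Leave alone
- ring_cone: loose wooden ring cone, foot 48 mm diameter, 70 mm high, near the cleaner's -y side beside the keys; origin at the centre of its underside. Leave alone
- ring_box: loose dark wooden ring box 55 x 55 x 42 mm, on the bench behind the hinge side (+x); origin at the centre of its underside. Leave alone
- brush: loose bench brush 160 mm long, 42 mm wide, 20 mm high, lying on the bench in front of the cleaner (-x side); origin on the bench under it. Leave alone

How it is judged:
By the outcome, as a careful person would: the job done as asked, in the order asked, and still so for the second after the job is handed in, with the robot touching nothing.
It also fails if it takes over 51 s, if anything falls off the work surface, if the arm or the gripper's body presses on something with over 40 N, if the wrist force passes 120 N, or if a joint passes its speed limit or range.

## Working session

There is one attempt and no reset: what is moved stays moved. The work goes in short steps, each a Python script; the robot and the scene stay as the last script left them, time stands still between calls to the robot, and variables do not carry over. Pictures are saved under pics/ and viewed, at most 10 in all, crops included, and the job is handed in when it is done.

```bash
mkdir -p pics; python3 - <<'E'
from rig import capture,telemetry
import cv2,numpy as np,pickle
d={}
for n in("scene","top"):
    c=capture(n);d[n]=c
    cv2.imwrite(f"pics/{n}0.png",c["color"][...,::-1]);print(n,c["intrinsics"],c["distortion"],np.round(c["T"],3))
pickle.dump(d,open("d0.pkl","wb"));print(telemetry.read_clock())
E
```

```text
scene [[411.36815294   0.         253.41544821]
 [  0.         411.36815294 193.81274829]
 [  0.           0.           1.        ]] [0.05055839 0.         0.         0.         0.        ] [[ 0.697  0.504 -0.51   0.998]
 [ 0.717 -0.484  0.501 -0.387]
 [ 0.006 -0.715 -0.699  0.699]
 [ 0.     0.     0.     1.   ]]
top [[471.96515479   0.         256.07864224]
 [  0.         471.96515479 194.41598119]
 [  0.           0.           1.        ]] [-0.04811278  0.          0.          0.          0.        ] [[-5.000e-03 -9.870e-01  1.610e-01  4.190e-01]
 [-1.000e+00  1.000e-03 -2.200e-02  4.800e-02]
 [ 2.100e-02 -1.610e-01 -9.870e-01  1.115e+00]
 [ 0.000e+00  0.000e+00  0.000e+00  1.000e+00]]
0.1
```

View pics/scene0.png

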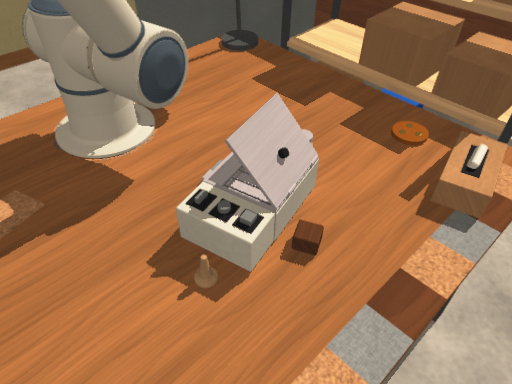

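View pics/top0.png

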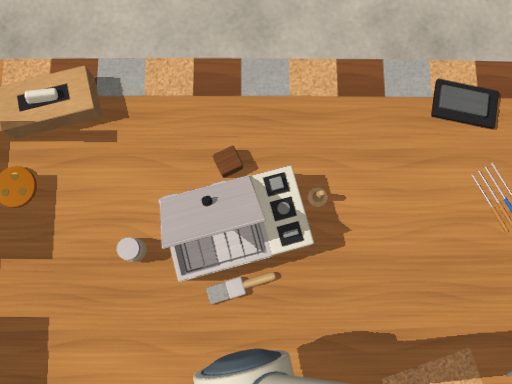

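Scene view: the lid is up, with its front edge running from (231,143) to (278,97). Top view: the keys are square at (276,184), round at (283,209) and bar at (290,234), so the square key is on the hinge side. I'll measure these more precisely.

```bash
cat > h.py <<'E'
import cv2,numpy as np
def ray(c,px):
    p=cv2.undistortPoints(np.array([[px]],float),c["intrinsics"],np.array(c["distortion"]))[0,0]
    T=np.array(c["T"]);return T[:3,3],T[:3,:3]@np.array([p[0],p[1],1])
def onz(c,px,z):
    o,d=ray(c,px);return o+d*(z-o[2])/d[2]
def two(c1,p1,c2,p2):
    o,d=ray(c1,p1);q,e=ray(c2,p2)
    s=np.linalg.lstsq(np.c_[d,-e],q-o,rcond=None)[0]
    a,b=o+d*s[0],q+e*s[1];return (a+b)/2,np.linalg.norm(a-b)
def blobs(c,roi):
    x0,y0,x1,y1=roi;m=(c["color"].max(2)<60).astype(np.uint8);k=np.zeros_like(m);k[y0:y1,x0:x1]=m[y0:y1,x0:x1]
    k=cv2.morphologyEx(k,cv2.MORPH_CLOSE,np.ones((3,3)))
    out=[]
    for q in cv2.findContours(k,cv2.RETR_EXTERNAL,cv2.CHAIN_APPROX_NONE)[0]:
        if cv2.contourArea(q)>20: out.append((cv2.contourArea(q),cv2.minAreaRect(cv2.convexHull(q))))
    return out
E
python3 - <<'E'
import pickle;from h import *
d=pickle.load(open("d0.pkl","rb"));t,s=d["top"],d["scene"]
for c,r in((t,(258,165,312,250)),(t,(195,190,220,212)),(s,(180,180,270,235)),(s,(270,140,295,165))):
    for b in blobs(c,r):print(b,onz(c,b[1][0],.103).round(4))
a=cv2.resize(t["color"][165:285,150:320],None,fx=4.6,fy=4.6,interpolation=cv2.INTER_CUBIC)
b=cv2.resize(s["color"][85:270,170:330],None,fx=3.2,fy=3.2,interpolation=cv2.INTER_CUBIC)
cv2.imwrite("pics/t_crop.png",a[...,::-1]);cv2.imwrite("pics/s_crop.png",b[...,::-1])
E
```

```text
(377.0, ((289.63079833984375, 233.14614868164062), (19.207569122314453, 21.663328170776367), 74.74488067626953)) [ 0.4995 -0.0461  0.103 ]
(378.0, ((282.6461181640625, 208.36923217773438), (19.295272827148438, 21.575624465942383), 74.74488067626953)) [ 0.5533 -0.0317  0.103 ]
(360.5, ((275.84857177734375, 183.80706787109375), (18.744956970214844, 21.321584701538086), 75.0685806274414)) [ 0.6074 -0.0176  0.103 ]
(62.0, ((206.5, 200.5), (9.0, 9.0), 90.0)) [0.5707 0.1331 0.103 ]
(167.5, ((247.60003662109375, 220.80001831054688), (23.25510597229004, 19.677398681640625), 26.56505012512207)) [ 0.609  -0.0197  0.103 ]
(199.0, ((223.6000213623047, 209.80001831054688), (23.25510597229004, 19.677398681640625), 26.56505012512207)) [ 0.5546 -0.0339  0.103 ]
(205.0, ((201.50001525878906, 199.5), (16.970561981201172, 25.455841064453125), 45.0)) [ 0.5016 -0.0473  0.103 ]
(65.5, ((282.9000244140625, 152.80003356933594), (8.497057914733887, 9.838699340820312), 63.43495178222656)) [0.513  0.1842 0.103 ]
```

View pics/t_crop.png

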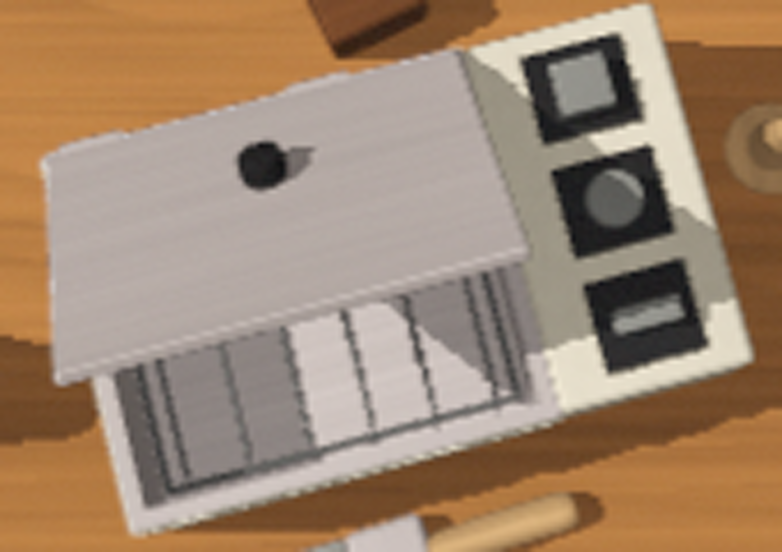

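View pics/s_crop.png

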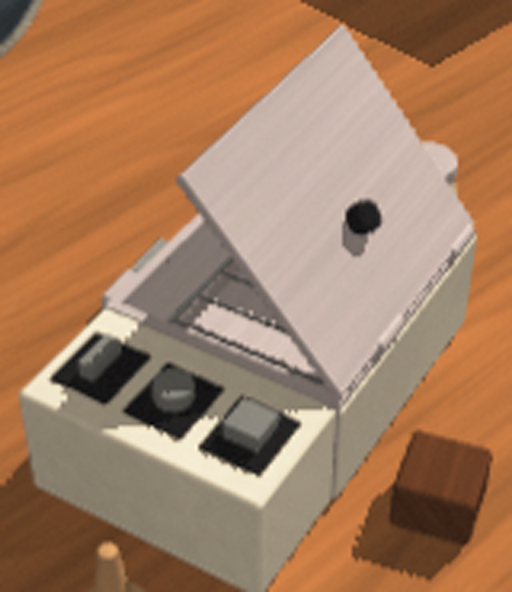

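```bash
cat >> h.py <<'E'
K=np.array([.6078,-.0182]);B=np.array([.5000,-.0463])
X=(K-B)/np.linalg.norm(K-B);Y=np.array([-X[1],X[0]])
O=(K+B)/2+.105*Y
def W(x,y,z):return np.r_[O+x*X+y*Y,z]
def lidpt(th,r,y=.0475,h=.008):  # point on lid's upper side, r from hinge
    return W(.085-r*np.cos(th)+h*np.sin(th),y,.101+r*np.sin(th)+h*np.cos(th))
def R(sg):
    x=sg*np.r_[X,0];z=np.r_[0,0,-1.];return np.c_[x,np.cross(z,x),z]
E
python3 - <<'E'
import pickle;from h import *
from rig import planner,telemetry
d=pickle.load(open("d0.pkl","rb"));t,s=d["top"],d["scene"]
print("O",O,np.degrees(np.arctan2(X[1],X[0])))
for n,a,b in(("R",(264.1,221.1),(227.2,141.2)),("L",(163,247.6),(277.2,94.4)),("knob",(206.5,200.5),(282.9,152.8))):
    p,e=two(t,a,s,b);q=p[:2]-O;x,y=q@X,q@Y
    print(n,p.round(4),e.round(4),"cl",x.round(4),y.round(4),"th",np.arctan2(p[2]-.101,.085-x), "r",np.hypot(p[2]-.101,.085-x))
for sg in(1,-1):
    for p in(W(-.06,.0475,.35),W(-.06,.0475,.131),W(.056,-.105,.139)):print(sg,planner.inverse_kinematics(p,R(sg)))
print(telemetry.read_tcp_rot(),telemetry.read_ft_force())
E
```

```text
O [0.52741489 0.06935482] 14.610055299275132
R [0.5141 0.0151 0.2249] 0.0043 cl -0.0266 -0.0492 th 0.8376469315314821 r 0.16670743261834198
L [0.4647 0.2047 0.2253] 0.0042 cl -0.0266 0.1468 th 0.8392576096290212 r 0.16702079321918484
knob [0.5615 0.1278 0.1623] 0.0009 cl 0.0477 0.0479 th 1.02427180232022 r 0.07170969530662785
1 [ 8.79998556e-02  1.77285023e-01  1.56215125e+00 -4.44089210e-16
  1.40215638e+00  1.40380261e+00]
1 [ 8.79998556e-02  4.56417940e-01  1.86299476e+00 -4.44089210e-16
  8.22179957e-01  1.40380261e+00]
1 [-1.27922828e-01  5.96841747e-01  1.51085448e+00 -4.44089210e-16
  1.03389642e+00  1.18787993e+00]
-1 [ 8.79998556e-02  1.77285023e-01  1.56215125e+00 -4.44089210e-16
  1.40215638e+00 -1.73779004e+00]
-1 [ 8.79998556e-02  4.56417940e-01  1.86299476e+00 -4.44089210e-16
  8.22179957e-01 -1.73779004e+00]
-1 [-1.27922828e-01  5.96841747e-01  1.51085448e+00 -4.44089210e-16
  1.03389642e+00 -1.95371272e+00]
[[ 9.51169618e-01  3.08668587e-01 -2.48547686e-04]
 [ 3.08668674e-01 -9.51169039e-01  1.05286635e-03]
 [ 8.85759057e-05 -1.07817337e-03 -9.99999415e-01]] [ 0.51421843 -0.13021841 -0.01826028]
```

```bash
cat >> h.py <<'E'
TIP=.022
def tcp(th,r=.15):return lidpt(th,r)+np.r_[.011*X,TIP]
E
python3 - <<'E'
from h import *
from rig import manip,fingers,telemetry as T
manip.move_linear(np.array(T.read_eef_pos())+[0,0,.13],vel=.2)
fingers.grip(0.0)
p=tcp(1.0);p[2]+=.04;manip.move_to(p,R(1))
print(T.read_clock(),T.read_width());manip.wait(.2)
F0=np.mean([T.read_ft_force() for _ in range(5)],0);print(F0)
for th in np.arange(1.0,.6,-.02):
    manip.move_linear(tcp(th),vel=.05)
    f=np.array(T.read_ft_force())-F0;print(round(th,2),f.round(2),round(T.read_clock(),2))
    if f[2]>1.5:break
import rig;c=rig.capture("scene");cv2.imwrite("pics/s1.png",cv2.resize(c["color"][60:260,150:350],None,fx=2.5,fy=2.5)[...,::-1])
E
```

```text
4.475 -0.0002605518741807744
[-0.06977141 -0.0887398  -0.70012118]
1.0 [ 0.86 -0.8   0.28] 5.62
0.98 [0.1  0.45 0.71] 5.88
0.96 [1.15 1.21 0.83] 6.12
0.94 [-0.14 -0.35  1.36] 6.38
0.92 [0.57 0.47 0.79] 6.62
0.9 [-0.    0.24  0.41] 6.88
0.88 [ 0.68 -0.2   1.1 ] 7.12
0.86 [-0.27  0.23  0.62] 7.38
0.84 [0.71 0.97 1.36] 7.62
0.82 [0.18 0.67 1.7 ] 7.88
```

View pics/s1.png

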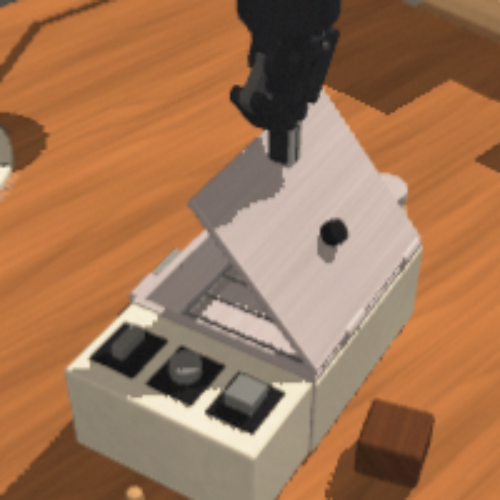

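The fingertips, at (285,160) in this crop, are at the lid's upper side near its front edge. Next I follow the arc down.

```bash
cat >> h.py <<'E'
def force(n=6):
    from rig import telemetry as T,manip
    a=[]
    for _ in range(n):a.append(T.read_ft_force());manip.wait(.02)
    return np.mean(a,0)-np.array([-.07,-.09,-.4])
E
python3 - <<'E'
from h import *
from rig import manip,telemetry as T,capture
for th in np.r_[np.arange(.78,.07,-.05),.05,.035,.02,.01,0]:
    manip.move_linear(tcp(th),vel=.04);f=force(4)
    print(round(th,3),f.round(1),round(T.read_clock(),2),np.round(T.read_eef_pos()[2],4))
    if f[2]>9:break
for n,(x0,y0,x1,y1) in(("scene",(150,60,350,260)),):
    c=capture(n);cv2.imwrite("pics/s2.png",cv2.resize(c["color"][y0:y1,x0:x1],None,fx=2.5,fy=2.5)[...,::-1])
E
```

```text
0.78 [0.5 0.2 0.7] 8.29 0.2341
0.73 [0.  0.2 0.5] 8.7 0.2289
0.68 [0.2 0.3 0.7] 9.11 0.2235
0.63 [0.3 0.3 0.4] 9.52 0.2178
0.58 [-0.   0.2  0.4] 9.93 0.2118
0.53 [-0.2  0.   0.3] 10.33 0.2056
0.48 [0.2 0.1 0.5] 10.74 0.1993
0.43 [ 0.3 -0.   0.5] 11.15 0.1927
0.38 [ 0.5 -0.2  0.2] 11.56 0.186
0.33 [0.3 0.2 0. ] 11.97 0.1791
0.28 [ 0.  -0.1  0. ] 12.38 0.1721
0.23 [-0.1  0.1  0.5] 12.78 0.1649
0.18 [0.1 0.3 0.9] 13.19 0.1576
0.13 [ 0.  -0.4  0.4] 13.6 0.1503
0.08 [ 0.1 -0.2  0.4] 14.01 0.1429
0.05 [0.5 0.  0.3] 14.34 0.1384
0.035 [0.  0.4 0.8] 14.66 0.1362
0.02 [0.  0.1 0.8] 14.97 0.134
0.01 [ 0.4 -0.3  0.1] 15.29 0.1325
0.0 [0.3 0.4 2.6] 15.61 0.131
```

View pics/s2.png

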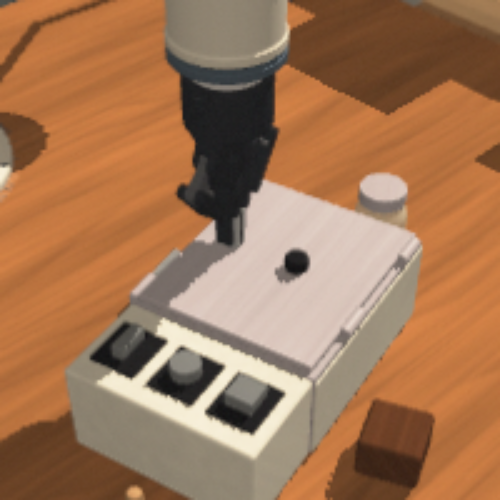

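The lid is down almost level. I'll press in small steps until the firm stop shows in the force reading.

```bash
python3 - <<'E'
from h import *
from rig import manip,telemetry as T,capture
p=tcp(0)
for i in range(1,14):
    p[2]-=.0005;manip.move_linear(p,vel=.02);f=force(5)
    print(i,f.round(1),round(T.read_clock(),2),np.round(T.read_eef_pos()[2],4))
    if f[2]>9:break
p[2]=.20;manip.move_linear(p,vel=.15)
q=W(.056,-.105,.20);manip.move_linear(q,R(1),vel=.2)
print(T.read_clock(),force(10))
c=capture("scene");t=capture("top")
a=cv2.resize(c["color"][90:260,170:330],(480,510));b=cv2.resize(t["color"][150:290,150:320],(320,264));
im=np.zeros((510,800,3),np.uint8);im[:,:480]=a;im[:264,480:]=b
cv2.imwrite("pics/s3.png",im[...,::-1])
E
```

```text
1 [-2.2 -0.1 13.4] 15.99 0.1309
17.7 [0.2937958  0.32949129 0.23502122]
```

View pics/s3.png

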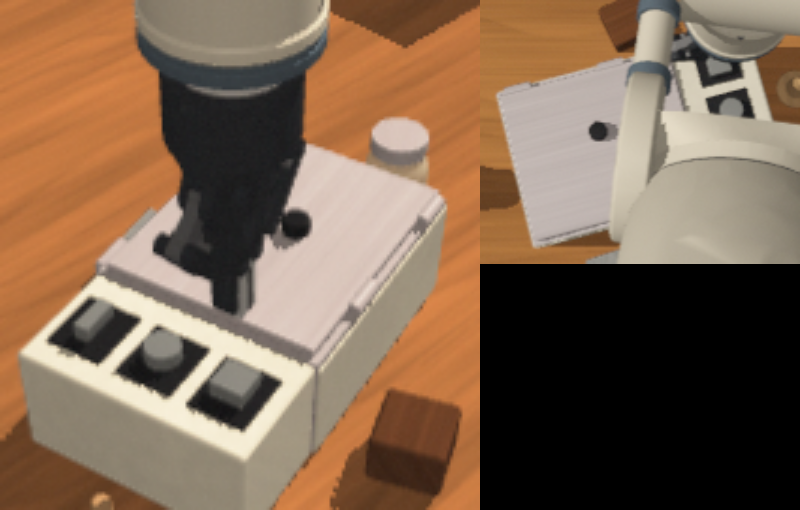

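The lid is shut: the force rose to 13 N with the tips at a height of 109 mm. Now I press the square key.

```bash
python3 - <<'E'
from h import *
from rig import manip,telemetry as T,capture
manip.move_linear(W(.056,-.105,.145),vel=.1);f0=force(10);print(f0)
z=.140
while z>.1325:
    manip.move_linear(W(.056,-.105,z),vel=.02);f=force(6)-f0
    print(round(z,4),f.round(1),round(T.read_clock(),2),np.round(T.read_eef_pos(),4))
    if f[2]>4.6:break
    z-=.001
manip.move_linear(W(.056,-.105,.15),vel=.05)
manip.move_linear(W(.056,-.105,.32),vel=.2)
print(T.read_clock())
c=capture("scene");cv2.imwrite("pics/s4.png",cv2.resize(c["color"][90:300,150:350],None,fx=2.5,fy=2.5)[...,::-1])
E
```

```text
[0.04463674 0.02303633 0.40014662]
0.14 [0.2 0.  0.2] 19.33 [ 0.6081 -0.0181  0.14  ]
0.139 [0.7 0.4 1.1] 19.68 [ 0.6082 -0.0181  0.1391]
0.138 [1.1 0.2 2. ] 20.03 [ 0.6082 -0.0181  0.1381]
0.137 [1.5 0.1 2.9] 20.38 [ 0.6082 -0.0181  0.137 ]
0.136 [0.9 0.2 3. ] 20.73 [ 0.6082 -0.0181  0.136 ]
0.135 [ 1.9 -0.2  3.5] 21.08 [ 0.6082 -0.0182  0.1351]
0.134 [ 1.8 -0.2  4.2] 21.43 [ 0.6081 -0.0182  0.134 ]
0.133 [ 2.  -0.3  5. ] 21.78 [ 0.6081 -0.0181  0.1331]
23.275
```

View pics/s4.png

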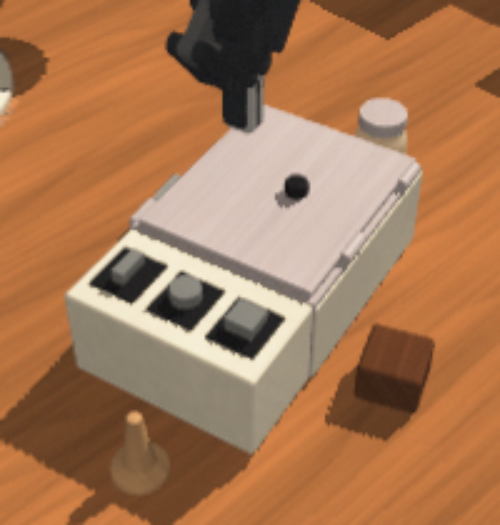

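The picture shows the lid shut, the square key at (245,320) up again, and the hand well above the cleaner. The press went about 6 mm down, reaching 5 N.

```bash
python3 -c "
from rig import ticket;print(ticket.close_job())"
```

```text
the job is handed in; nothing more can be done
None
```

I shut the lid against its stop, pressed the square key about 6 mm down (it switches at 4 mm) and let it spring back, withdrew the hand well above the cleaner, and handed the job in at about 23 s of the 51 s allowed.

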